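Pour the bearing balls from the spouted jug into the blue tray

TASK

Take the orange jug by its handle, bring it upright to the blue tray and turn it so that its spout points at the tray; only then tilt it forward over the spout so that both steel balls roll out into the blue tray. Then stand the empty jug upright on the bench and let go.

Things in the scene. Friction and masses are not known exactly. Their poses are not given: they have to be found in the camera images.
- jug: Orange open jug, 158x76x73 mm, 0.13 kg. Origin under its body, z up, +x out of the spout. Lip at x 70, z 32, 48 wide inside; walls z 60. Inside, floor z 4 to x 10, then a 25 degree ramp to the lip: tilt 45 to 60 degrees forward and the balls roll out. Black loop handle at -x: its level top bar (x -42 to -92, 14 thick in y, z 55 to 73 mm) is pinched across y at x -65, z 64, from above.
- blue_tray: Blue open square plastic tray, 120 x 120 mm, walls 4 mm thick and 36 mm high, loose, 0.35 kg, inner floor 4 mm above the bench. Origin: centre of its underside; z up. A red tray of the same shape stands about 20 cm away and is not the one.
- ball_1: Steel bearing ball, 18 mm diameter, 24 g, starts in the jug. Origin: its centre.
- ball_2: The second such steel ball, also in the jug. Origin: its centre.

How it is judged (in metres and radians):
On the way, in this order (a step that is already met when the one before it is completed fails the run):
1. the jug is at the blue tray, upright, its spout pointing at the tray (angle between jug's own z axis and vertical below 0.3 rad and x of blue_tray in the frame of jug between 0.02 and 0.2 m and y of blue_tray in the frame of jug between -0.055 and 0.055 m), for 0.1 s.
2. the jug is tilted well forward with its spout still towards the blue tray (angle between jug's own z axis and vertical above 0.6 rad and height (world z) of jug above 0.03 m and angle between jug's own x axis and vertical above 2 rad and y of blue_tray in the frame of jug between -0.06 and 0.06 m), for 0.1 s.
At the end, for the whole second after the job is handed in: Both steel balls lie inside the blue tray, on its floor, the tray still flat on the bench; the jug stands upright (within about 5 degrees) on the bench itself, at rest, let go and not leaning on the tray (x of ball_1 in the frame of blue_tray between -0.06 and 0.06 m and y of ball_1 in the frame of blue_tray between -0.06 and 0.06 m and x of ball_2 in the frame of blue_tray between -0.06 and 0.06 m and y of ball_2 in the frame of blue_tray between -0.06 and 0.06 m and height (world z) of ball_1 between 0.005 and 0.03 m and height (world z) of ball_2 between 0.005 and 0.03 m and angle between each of blue_tray, jug's own z axis and vertical below 0.1 rad and height (world z) of blue_tray between -0.01 and 0.02 m and height (world z) of jug between -0.01 and 0.012 m and linear speed of jug below 0.03 m/s and not (contact force between jug and blue_tray above 2 N)); the robot touches nothing.
It also fails if it takes over 58 s, if anything falls off the work surface, if the arm or the gripper's body presses on something with over 40 N, if the wrist force passes 120 N, or if a joint passes its speed limit or range.

ROBOT

A 6-joint arm with a two-finger parallel gripper is mounted at the origin on a cart in front of the work surface, level with it; the furniture and walls round the work are solid. World frame = base frame: x ahead of the robot, y to its left, z up, the work surface at z = 0. Lengths are in mm, angles in rad, forces in N, time in s.
With the tool pointing down it reaches from about 300 to 775 mm from the base axis. Payload 14.6 kg.
Tool frame: the origin (TCP) lies on the centre line of the jaws, within the pads' length; the fingertips stand 19 mm ahead of it and the grasp point (between the pads) is the TCP (bot.tip_reach is the distance from the TCP to the fingertips, in mm); z points along the fingers, y is the line along which they close (so a half turn about z gives the same grasp; the last joint's range is limited). The gripper opens to 85 mm and grips with 20 to 120 N. Pads are 22 mm wide; open, the fingers measure 114 mm over their backs; the gripper's body (76 mm by 85 mm) begins 54 mm behind the grasp point. The pads swing forward as they close: fully open they stand 13 mm farther back than shut.
Start: joints at [1.166, 0.3, 1.521, -0, 1.321, -0.067], TCP at [182.274, 518.908, 226.081] pointing down, gripper open.
Joint ranges: [-3.03, 3.03], [-0.79, 2.21], [0.23, 2.52], [-1.04, 4.18], [0, 3.07], [-2.55, 2.55]. Speed limits (rad/s): [2.22, 2.22, 2.57, 3.14, 3.14, 3.14].

INTERFACE

Orientations are given as a unit quaternion [w, x, y, z].
In Python, from rig import bot gives the robot as it stands. Calls block until the motion is done:
- bot.move_to(position, orientation): joint-space move of the TCP to a pose.
- bot.servo_line(position, attitude=None, speed=150, until_force=None): straight line of the TCP; attitude=None keeps the orientation; speed is the mean speed in mm/s. With until_force (N) it stops when the force on the tool has changed by that much, and returns True; else False.
- bot.move_joints(angles): joint-space move.
- bot.move_gripper(opening, grip_force=None): finger opening in mm; grip_force is the grip in N (None keeps the last); returns when the fingers have stopped.
- bot.dwell(seconds).
- bot.ik(position, orientation): joint angles nearest the present ones, or None.
- bot.read_state(): the state.
- bot.read_camera(name): name is "side" or "top"; returns a dict with "image" (400x640x3 uint8, blue, green, red), "depth" (400x640 float32, mm along the optical axis (not along the pixel's ray), 0 where there is no reading), "fovy" (degrees; the focal length in pixels is half the picture's height over the tangent of half this angle, whatever the lens; pixels are square), "cx", "cy" (the principal point, pixels), "eye" and "attitude" of the camera in the world. Camera axes: x right, y down, z forward; pixel columns grow to the right and rows downward; lengths in mm; the calibration is good to about 2 mm. A picture is of the moment at which its call begins.
A pose or a line that the arm cannot do raises bot.MotionError and nothing moves.
- bot.finish_job(): hands the job in; it is judged then, once.
The state is a dict: "clock": time; "joint_positions": joint angles; "qvel": joint speeds; "effort": joint torques, N m; "ee_pos": TCP position; "tool_rot": TCP orientation; "ft_force": force on the tool from outside, world axes, zero at the start; "moment": the same for the moment, N m; "grip_width": finger opening in mm; "grip_force": force on a finger pad.
Only numpy, scipy, OpenCV 4.12 (cv2) and the standard library are available. Lean on these libraries where they do the work, as an engineer would, in place of code of your own. Each camera call takes 0.05 s, during which the arm holds its last target. There are 200 camera calls.

## Working session

There is one attempt and no reset: what is moved stays moved. The work goes in short steps, each a Python script; the robot and the scene stay as the last script left them, time stands still between calls to the robot, and variables do not carry over. Pictures are saved under pics/ and viewed, at most 10 in all, crops included, and the job is handed in when it is done.

```bash
mkdir -p pics
python3 - <<'E'
from rig import bot
import cv2,numpy as np
s=bot.read_state();print(s['clock'],s['ee_pos'],s['tool_rot'])
for n in('top','side'):
    c=bot.read_camera(n);cv2.imwrite(f'pics/{n}0.png',c['image']);np.savez(f'{n}0.npz',**c)
    print(n,c['fovy'],c['cx'],c['cy'],c['eye'],c['attitude'])
E
```

```text
0.0 [182.18990175 518.68387904 225.4896767 ] [-1.36562096e-04  1.68104966e-01  9.85768915e-01 -5.90149141e-04]
top 46.17521373605511 325.5857930097664 203.80302164368868 [338.37117098  55.85591589 877.27667405] [ 0.07229215 -0.70153956  0.70582618 -0.0665244 ]
side 48.79168667527127 323.4346346994727 199.33547761116935 [829.75184775 572.52424261 766.65822037] [-0.09886573  0.24366471  0.90417087 -0.33664242]
```

View pics/top0.png

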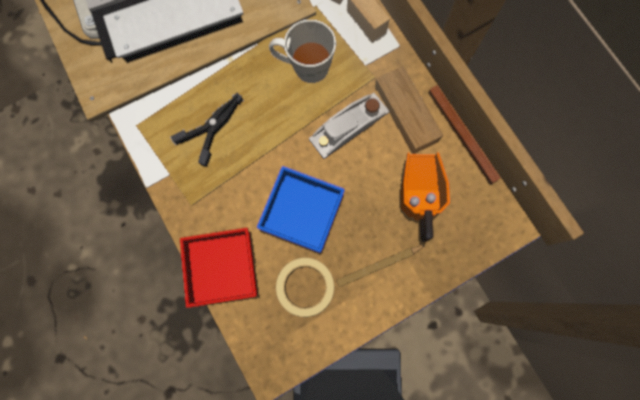

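View pics/side0.png

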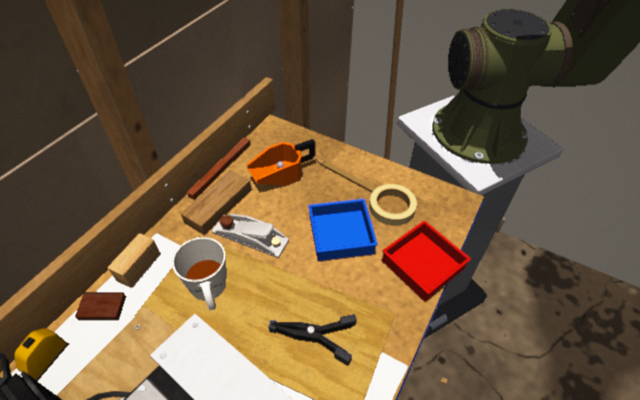

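Top picture: the jug is at about (427,185), its handle at (428,228) pointing down the image, and both balls are at (415–430,200). The blue tray is at (302,210), the red one at (219,267), and a wooden block sits just left of the spout. The side view agrees.

```bash
cat > h.py <<'E'
import numpy as np,cv2
from scipy.spatial.transform import Rotation as R
def rot(q): return R.from_quat(q,scalar_first=True)
def f(c): return c['image'].shape[0]/2/np.tan(np.radians(float(c['fovy']))/2)
def rays(c,uv):
    uv=np.asarray(uv,float); d=np.c_[(uv[:,0]-c['cx'])/f(c),(uv[:,1]-c['cy'])/f(c),np.ones(len(uv))]
    return rot(c['attitude']).apply(d)
def plane(c,uv,z):
    d=rays(c,uv); return c['eye']+d*((z-c['eye'][2])/d[:,2])[:,None]
def cloud(c,mask):
    v,u=np.nonzero(mask&(c['depth']>0)); return c['eye']+rays(c,np.c_[u,v])*c['depth'][v,u][:,None]
def hsv(c,lo,hi): return cv2.inRange(cv2.cvtColor(c['image'],cv2.COLOR_BGR2HSV),np.array(lo),np.array(hi))
def biggest(m):
    n,l,s,_=cv2.connectedComponentsWithStats(m); return l==1+np.argmax(s[1:,4])
ORANGE=((5,200,120),(16,255,255)); BLUE=((105,150,60),(125,255,255))
E
python3 - <<'E'
from h import *
for n in('top','side'):
    c=dict(np.load(f'{n}0.npz'))
    b=biggest(hsv(c,*BLUE)); P=cloud(c,b)
    cnt=max(cv2.findContours(b.astype(np.uint8),0,2)[0],key=cv2.contourArea)
    if n=='top':
        r=cv2.minAreaRect(plane(c,cnt[:,0],36)[:,:2].astype(np.float32)); print('tray rect z36',r)
    T=P[(P[:,2]>30)]; print(n,'tray z pct',np.percentile(P[:,2],[1,50,99]),'rim rect',cv2.minAreaRect(T[:,:2].astype(np.float32)))
    o=biggest(hsv(c,*ORANGE)); P=cloud(c,o); T=P[(P[:,2]>50)]
    print(' orange z',np.percentile(P[:,2],[1,50,99]),'rect all',cv2.minAreaRect(P[:,:2].astype(np.float32)),'rim',cv2.minAreaRect(T[:,:2].astype(np.float32)))
    y,x=np.mgrid[:400,:640]; u0,v0=((428,228) if n=='top' else (305,152))
    d=hsv(c,(0,0,0),(180,255,75))>0; d&=(abs(x-u0)<22)&(abs(y-v0)<25)
    H=cloud(c,d); H=H[(H[:,2]>50)&(H[:,2]<85)]; r=cv2.minAreaRect(H[:,:2].astype(np.float32))
    print(' handle',len(H),H.mean(0),'zpct',np.percentile(H[:,2],[5,50,95]),r)
    if n=='top':
        m=biggest(d.astype(np.uint8)); v,u=np.nonzero(m); Q=plane(c,np.c_[u,v],73)[:,:2]; print(' handle by plane',cv2.minAreaRect(Q.astype(np.float32)),Q.mean(0),len(Q))
        # ball centres
    print(' everything orange ends', P[np.argmin(P[:,0])],P[np.argmax(P[:,0])])
# obstacles: heights near
c=dict(np.load('top0.npz'));A=cloud(c,c['depth']>0)
for nm,(u,v) in dict(block=(405,108),wall=(500,160),wallb=(560,215),strip=(463,135),plane=(350,125),tape=(305,262),red=(219,267),mug=(310,50)).items():
    m=np.zeros((400,640),bool);m[v-3:v+4,u-3:u+4]=1;P=cloud(c,m);print(nm,P.mean(0) if len(P) else None)
E
```

```text
tray rect z36 ((497.4987487792969, 107.60678100585938), (122.9735336303711, 123.2706298828125), 68.65817260742188)
top tray z pct [ 0.96874715  5.08949171 41.53621205] rim rect ((497.2685546875, 107.42262268066406), (122.59064483642578, 122.73365020751953), 68.7696762084961)
 orange z [ 1.8553865  19.43976729 65.5464432 ] rect all ((540.3120727539062, -116.3932113647461), (120.5858154296875, 80.64820861816406), 0.9013603925704956) rim ((536.9561157226562, -116.24014282226562), (114.03067016601562, 80.68913269042969), 1.3126147985458374)
 handle 228 [ 458.29321584 -114.50693089   71.11936633] zpct [60.72859746 72.69171327 75.5858487 ] ((459.9369201660156, -115.93495178222656), (13.525527954101562, 46.218238830566406), 89.1702651977539)
 handle by plane ((455.8543395996094, -109.28804016113281), (26.244770050048828, 54.06291961669922), 89.6095199584961) [ 455.80923238 -109.91566544] 362
 everything orange ends [ 480.19216858 -127.86524179   57.3843351 ] [ 600.38121933 -101.69883722   33.29246427]
side tray z pct [ 1.9493125   7.01983043 41.55895466] rim rect ((501.3757629394531, 109.23
[... 327 characters left out ...]
1470336914)
 handle 150 [ 463.16142646 -111.91989639   69.01880429] zpct [55.60798709 71.3526279  75.01089848] ((465.3191833496094, -113.6078872680664), (49.10808563232422, 14.559518814086914), 1.952697515487671)
 everything orange ends [ 456.31854574 -151.02694739    2.83925764] [602.99820308 -94.23811664  33.2625915 ]
block [691.58366042 -89.96815959  34.2815739 ]
wall [ 583.7267746  -258.22186443   45.87361255]
wallb [ 471.04571336 -329.47489306  102.01263766]
strip [ 642.4965878  -202.03927475   17.51770441]
plane [657.3332852   15.37936293  36.68511543]
tape [401.15525785 100.19597633  24.70122989]
red [394.28040172 260.49604234   4.66662692]
mug [809.17498694  90.91002705  42.88694283]
```

```bash
cat >> h.py <<'E'
TRAY=np.array([498.,108.]); G=np.array([-65.,0,64]); LIP=np.array([70.,0,32])
def jr(yaw,tilt): return R.from_euler('ZY',[yaw,tilt],degrees=True)   # positive tilt: spout down
def tcp(anchor,p,yaw,tilt,s):
    """TCP pose putting jug point p at world point anchor; s=+-1 picks the half turn"""
    r=jr(yaw,tilt); t=r*R.from_matrix(np.array([[s,0,0],[0,-s,0],[0,0,-1.]]))
    return np.asarray(anchor)+r.apply(G-np.asarray(p)), t.as_quat(scalar_first=True)
def lip_at(yaw,short,z):
    a=np.radians(yaw); return np.r_[TRAY-short*np.r_[np.cos(a),np.sin(a)],z]
E
python3 - <<'E'
from h import *
from rig import bot
for s in(1,-1):
    j=bot.ik(*tcp([527,-115,0],[0,0,0],1,0,s)); print('grasp',s,None if j is None else np.round(j,2))
    for yaw in range(0,181,30):
        print(s,yaw,[None if (q:=bot.ik(*tcp(lip_at(yaw,22,z),LIP,yaw,t,s))) is None else np.round(q,2).tolist() for t,z in((0,100),(30,75),(55,75))])
E
```

```text
grasp 1 [-0.32  0.35  1.88 -0.    0.91  1.23]
1 0 [[0.2, -0.02, 2.13, -0.0, 1.04, 1.78], [0.14, 0.31, 1.73, 0.07, 1.62, 1.7], [0.11, 0.62, 1.37, 0.11, 2.11, 1.69]]
1 30 [[-0.02, -0.01, 2.11, -0.0, 1.04, 1.03], [0.14, 0.31, 1.73, -0.19, 1.59, 1.23], [0.22, 0.61, 1.38, -0.28, 2.07, 1.25]]
1 60 [[-0.15, 0.12, 1.97, -0.0, 1.04, 0.37], [0.14, 0.31, 1.73, -0.41, 1.46, 0.79], [0.31, 0.55, 1.48, -0.61, 1.87, 0.89]]
1 90 [[-0.17, 0.29, 1.76, -0.0, 1.08, -0.17], [0.15, 0.31, 1.73, -0.55, 1.24, 0.37], [0.38, 0.45, 1.64, -0.86, 1.55, 0.63]]
1 120 [[-0.11, 0.45, 1.54, -0.0, 1.15, -0.64], [0.15, 0.3, 1.74, -0.59, 0.98, -0.07], None]
1 150 [[-0.01, 0.57, 1.36, -0.0, 1.21, -1.06], [0.14, 0.3, 1.74, -0.48, 0.73, -0.6], None]
1 180 [[0.11, 0.63, 1.26, -0.0, 1.25, -1.46], [0.14, 0.3, 1.74, -0.13, 0.58, -1.34], None]
grasp -1 [-0.32  0.35  1.88 -0.    0.91 -1.91]
-1 0 [[0.2, -0.02, 2.13, -0.0, 1.04, -1.37], [0.14, 0.31, 1.73, 0.07, 1.62, -1.44], [0.11, 0.62, 1.37, 0.11, 2.11, -1.45]]
-1 30 [[-0.02, -0.01, 2.11, -0.0, 1.04, -2.11], [0.14, 0.31, 1.73, -0.19, 1.59, -1.91], [0.22, 0.61, 1.38, -0.28, 2.07, -1.89]]
-1 60 [None, [0.14, 0.31, 1.73, -0.41, 1.46, -2.35], [0.31, 0.55, 1.48, -0.61, 1.87, -2.25]]
-1 90 [None, None, [0.38, 0.45, 1.64, -0.86, 1.55, -2.51]]
-1 120 [[-0.11, 0.45, 1.54, -0.0, 1.15, 2.51], None, None]
-1 150 [[-0.01, 0.57, 1.36, -0.0, 1.21, 2.08], [0.14, 0.3, 1.74, -0.48, 0.73, 2.54], None]
-1 180 [[0.11, 0.63, 1.26, -0.0, 1.25, 1.68], [0.14, 0.3, 1.74, -0.13, 0.58, 1.8], None]
```

Run:
```python
from h import *
from rig import bot
J=[527.5,-115,0]
p,q=tcp(J,[0,0,0],1,0,1)
bot.move_to(p+[0,0,110],q); bot.move_gripper(60)
print(bot.servo_line(p,q,speed=80,until_force=8), bot.read_state()['ee_pos'],p)
bot.move_gripper(0,grip_force=60)
s=bot.read_state();print(s['clock'],s['grip_width'],s['grip_force'],s['ft_force'])
bot.servo_line(p+[0,0,80],q,speed=60)
s=bot.read_state();print(s['clock'],s['grip_width'],s['grip_force'],s['ft_force'],s['ee_pos'])
c=bot.read_camera('side');cv2.imwrite('pics/s1.png',c['image'])
P=cloud(c,biggest(hsv(c,*ORANGE)));print('orange z',np.percentile(P[:,2],[1,99]),'tip',P[np.argmax(P[:,0])])
```

```text
False [ 462.73569353 -116.19992517   64.39733665] [ 462.50989981 -116.13440642   64.        ]
4.975 11.264054384426874 58.47230315208435 [0.50380686 0.40681941 0.88985592]
6.4583 11.388849491238295 58.45359206199646 [-0.36771845  0.66522962 -1.88104292] [ 462.34154391 -116.07184394  143.6335099 ]
orange z [ 79.23102692 142.5789102 ] tip [ 601.8189756  -103.60392409  111.9347624 ]
```

View pics/s1.png

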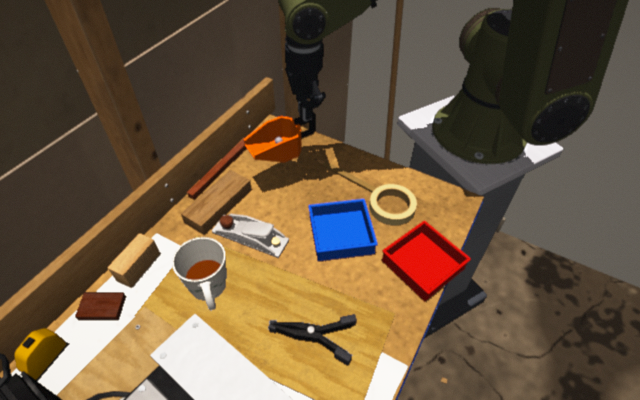

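The jug hangs level at the handle, spout at about (255,140), and its lip reads z 112, as expected for an 80 mm lift.

Run:
```python
from h import *
from rig import bot
Y=68.7
p,q=tcp(lip_at(Y,110,105),LIP,Y,0,1); bot.servo_line(p,q,speed=60)
p,q=tcp(lip_at(Y,22,92),LIP,Y,0,1); bot.servo_line(p,q,speed=60); bot.dwell(.5)
s=bot.read_state();print(s['clock'],s['grip_width'],s['grip_force'],s['ee_pos'],p)
c=bot.read_camera('top');cv2.imwrite('pics/t2.png',c['image'])
P=cloud(c,biggest(hsv(c,*BLUE)));print(np.percentile(P[:,2],[1,99]))
c=bot.read_camera('side');P=cloud(c,biggest(hsv(c,*ORANGE)))
a=np.radians(Y);d=np.r_[np.cos(a),np.sin(a)]
along=(P[:,:2]-TRAY)@d;across=(P[:,:2]-TRAY)@np.r_[-d[1],d[0]]
print('orange z',np.percentile(P[:,2],[1,99]),'along',np.percentile(along,[1,99]),'across',np.percentile(across,[1,99]))
t=along>along.max()-6;print('lip',P[t].mean(0),across[t].min(),across[t].max())
```

```text
9.975 11.248510002115188 58.46797585487366 [440.95799731 -38.28900767 124.01095566] [440.96955682 -38.27552273 124.        ]
[ 1.10391754 41.53929553]
orange z [  0.18411858 123.34934342] along [-211.66136502  -16.42431274] across [-39.71636532  56.97886493]
lip [492.26168549  90.93899438  94.93264449] -30.92670313127366 26.46359407386811
```

View pics/t2.png

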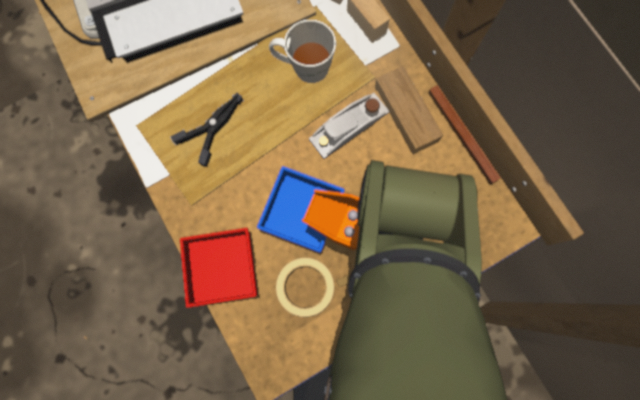

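The jug is level, with its lip over the near side of the blue tray at (305,215) and both balls still in it at (352,215) and (350,232). Next I tilt it about the lip.

Run:
```python
from h import *
from rig import bot
Y=68.7
W=[(14,28,86),(28,32,78),(42,32,74),(56,32,74)]
for t,sh,z in W:
    p,q=tcp(lip_at(Y,sh,z),LIP,Y,t,1); bot.servo_line(p,q,speed=50)
bot.dwell(1.0)
s=bot.read_state();print(s['clock'],s['grip_width'],s['grip_force'],s['ft_force'])
c=bot.read_camera('side');cv2.imwrite('pics/s3.png',cv2.resize(c['image'][80:300,180:500],None,fx=2.4,fy=2.4))
```

```text
14.0 11.356372967374092 58.62208306789398 [-0.35447683 -0.22074378 -1.48178656]
```

View pics/s3.png

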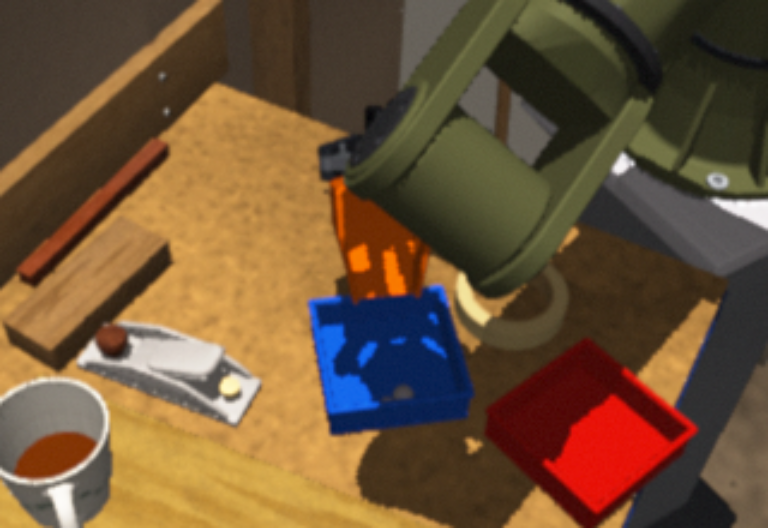

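The jug is tilted over the tray. One ball shows at (403,392) of the crop; the other could be in shadow or still in the jug. I'll bring the jug upright, back off and look.

Run:
```python
from h import *
from rig import bot
Y=68.7
for t,sh,z in [(62,32,76),(62,32,76),(35,32,80),(0,40,92),(0,150,92)]:
    p,q=tcp(lip_at(Y,sh,z),LIP,Y,t,1)
    bot.servo_line(p,q,speed=60)
    if t==62: bot.dwell(.3)
s=bot.read_state();print(s['clock'],s['grip_width'],s['grip_force'],s['ft_force'],s['ee_pos'],p)
c=bot.read_camera('side');a=cv2.resize(c['image'][80:300,180:500],None,fx=2.4,fy=2.4)
P=cloud(c,biggest(hsv(c,*ORANGE)));print('orange z',np.percentile(P[:,2],[1,99]))
c=bot.read_camera('top');np.savez('t4.npz',**c)
cv2.imwrite('pics/s4.png',a)
cv2.imwrite('pics/t4.png',cv2.resize(c['image'][120:300,200:460],None,fx=3,fy=3))
```

```text
19.9417 11.531296014223953 58.543211817741394 [-1.16973644 -0.85351639 -0.72086335] [ 394.53895499 -157.36932062  123.99047406] [ 394.47339932 -157.53199986  124.        ]
orange z [-193.50222     123.87119825]
```

View pics/t4.png

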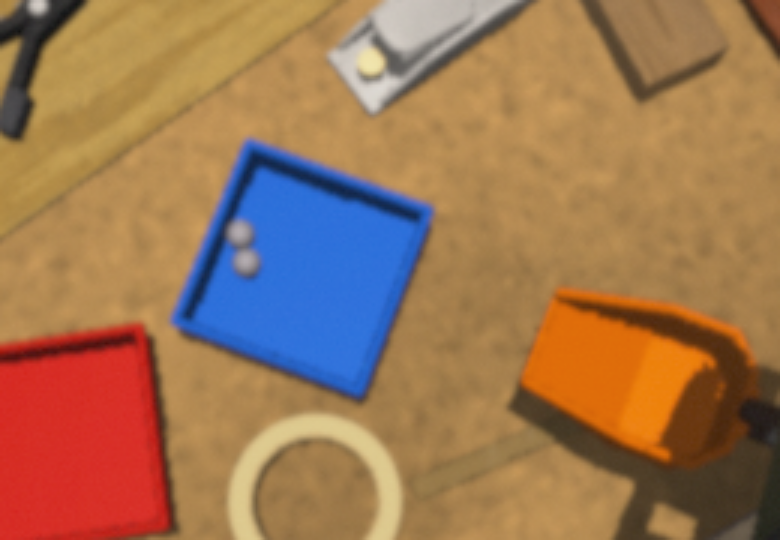

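View pics/s4.png

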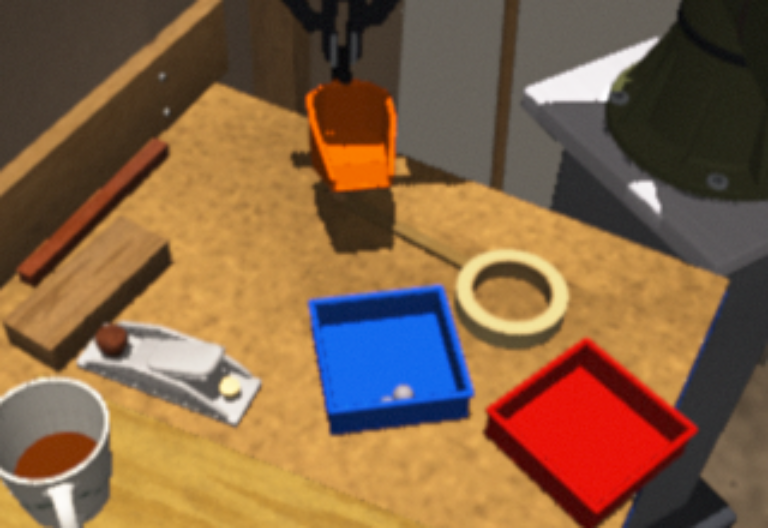

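Both balls lie on the blue tray's floor, at (240,232) and (245,262) of the top crop. The tray hasn't moved and the jug is empty. A thin strip lies under the jug here, so I'll set it down on the clear bench farther forward.

Run:
```python
from h import *
from rig import bot
Y=68.7; J=np.array([520,-75,0.])
p,q=tcp(J,[0,0,0],Y,0,1)
bot.servo_line(p+[0,0,60],q,speed=90)
bot.servo_line(p+[0,0,6],q,speed=60)
print(bot.servo_line(p+[0,0,-3],q,speed=12,until_force=3),bot.read_state()['ee_pos'])
bot.move_gripper(35); bot.dwell(.3)
e=np.array(bot.read_state()['ee_pos'])
bot.servo_line(e+[0,0,120],q,speed=80)
bot.move_joints(np.array(bot.read_state()['joint_positions'])+[-.6,0,0,0,0,0])
s=bot.read_state();print(s['clock'],s['grip_width'],s['ft_force'])
a=bot.read_camera('side');P=cloud(a,biggest(hsv(a,*ORANGE)));print('orange z side',np.percentile(P[:,2],[1,99]))
c=bot.read_camera('top');P=cloud(c,biggest(hsv(c,*ORANGE)));print('top',np.percentile(P[:,2],[1,99]),P.mean(0))
cv2.imwrite('pics/f.png',np.hstack([cv2.resize(i['image'],None,fx=.62,fy=.62) for i in(a,c)]))
```

```text
True [ 496.35435183 -135.82651278   64.13467802]
26.4083 34.64020988724334 [ 0.25075974 -0.06826341 -0.09819759]
orange z side [ 0.72865385 65.76340096]
top [ 1.29712651 64.90998664] [527.03650873 -61.59936333  23.54204766]
```

View pics/f.png

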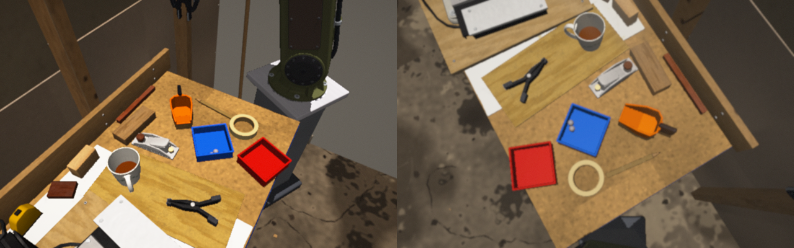

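The empty jug stands upright on the bench (top half, at (640,120)), clear of the tray. Both balls are in the blue tray at (572,125), and the arm is away from everything.

```bash
python3 -c "
from rig import bot
print(bot.finish_job())"
```

```text
the job is handed in; nothing more can be done
None
```

I poured both steel balls into the blue tray, stood the empty jug upright on the bench and let go, then handed the job in at about 26 s of the 58 s allowed; the hand-in gave no verdict.

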